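# Fetch the hand press from the ridge lidded box

## Task

Three lidded boxes stand in a row. Open only the one whose lid has the straight ridge grip running from front to back, take out the hand press and stand it upright near the middle of the round marble slab without dropping it. Then shut that lid and push its vent button all the way in; leave the other lids closed and everything else where it is.

Things in the scene. Friction and masses are not known exactly. Their poses are not given: they have to be found in the camera images.
- hinge_ridge (a point): Hinge line (middle) of the ridge box (the wanted one), at its rear top rim, 81 mm above the table. x axis: from the robot's side to the rear of the box; y along the hinge; z up. Each box is white, fixed, 150 mm deep (x), 120 wide (y), 73 high, walls and floor 5 mm, on a fixed 8 mm board (so the inner floor is 13 mm above the table); the box centre lies 75 mm in front (-x) of the hinge. The three boxes stand side by side 135 mm apart, in any order, all with the same yaw
- grip_ridge (a point): Grip of the ridge lid: a dark wooden ridge 46 mm long running front to back (along x), 14 mm thick (y), 34 mm high above the lid. The point is in the middle of its length, 22 mm above the lid's outer face; it lies 122 mm in front of the hinge line along the lid and 28 mm out from the lid's underside, whose plane holds the hinge line (shut, the underside lies on the rim). Axes turn with the lid (z out of its outer face)
- lid_ridge (a joint): Ridge lid (wood, 160 x 118 x 6 mm, about 0.18 kg, overhanging the front rim by 10 mm): 0 = shut; grows as its front edge rises; it stops at 1.05 rad and so always stands leaning over the rear half of the box, where a gripper coming straight down would strike it. The hinge is stiff (about 0.3 N m) and the lid stays where it is left
- vent_ridge (a joint): Vent button of the ridge lid: round, grey, 28 mm wide, 55 mm from the hinge on the lid's centre line. 0 = out (14 mm proud of the lid), 0.009 m = all the way in (5 mm proud); it starts 0 to 2 mm in. It needs about 7 N, has no spring and stays where it is pushed; a weaker push on it or elsewhere only swings the lid. On the other two lids it is already in and fixed
- vent_top (a point): Centre of the top face of the vent button of the ridge lid; axes as the lid's
- press: Hand press standing upright in the ridge box, with a few cm of play: steel disc 84 mm wide and 14 mm thick with a round dark wooden stem 26 mm wide on top, 65 mm high in all, about 0.4 kg. Origin: centre of its underside; z up the stem. The shut lid clears its top by 3 mm
- press_grip (a point): Point on the axis of the press's stem, 57 mm above its underside (8 mm below the top)
- slab: Fixed round marble slab, 150 mm wide, 20 mm thick. Origin: centre of its underside, on the table
- lid_knob (a joint): Lid of an unwanted box, like the ridge lid but with a round knob 36 mm wide, 34 mm high: 0 = shut
- grip_knob (a point): Middle of that knob, 22 mm above the lid's outer face
- lid_bar (a joint): Lid of an unwanted box, like the ridge lid but with a ridge 50 mm long, 14 mm thick, 34 mm high running from side to side (y): 0 = shut
- grip_bar (a point): Middle of that crosswise ridge, 22 mm above the lid's outer face
- mug: White mug, 80 mm wide, 90 high; loose bystander. Origin: centre of its underside
- bowl: Steel bowl, 170 mm wide, 80 high; loose bystander. Origin: centre of its underside
- jar: Glass jar, 72 mm wide, 110 high; loose bystander. Origin: centre of its underside
- can: Can, 68 mm wide, 100 high; loose bystander. Origin: centre of its underside
- spatula: Spatula, 240 mm long, lying along its x axis; loose bystander. Origin: under its middle
- rolling_pin: Marble rolling pin with wooden handles, 320 mm long, 44 mm thick, lying along its y axis; loose bystander. Origin: under its middle
Things that resemble listed ones, but are neither listed nor needed, are in the scene too. Of the things that look like the slab, the smaller one is meant.

How it is judged (in metres and radians):
On the way, in this order (a step that is already met when the one before it is completed fails the run):
1. the ridge lid is opened (value of joint lid_ridge above 0.4 rad), for 0.2 s.
2. the press is lifted out of the box (height (world z) of press above 0.1 m), for 0.1 s.
3. the press stands on the slab, let go (horizontal distance between press and slab below 0.035 m and height (world z) of press below 0.026 m and angle between press's own z axis and vertical below 0.1 rad and contact force between the fingers and press below 0.05 N), for 0.2 s.
4. the ridge lid is shut with its vent button in (value of joint lid_ridge below 0.04 rad and value of joint vent_ridge above 0.0065 m), for 0.2 s.
At the end, for the whole second after the job is handed in: The press stands upright (within 0.1 rad), at rest, on the marble slab, its centre within 35 mm of the slab's; the ridge lid is shut (below 0.04 rad) with its vent button pushed in at least 6.5 of 9 mm; the other two lids are shut (below 0.05 rad); every bystander is within 40 mm of where it stood (all of step 4 and horizontal distance between press and slab below 0.035 m and height (world z) of press between 0.015 and 0.026 m and angle between press's own z axis and vertical below 0.1 rad and linear speed of press below 0.02 m/s and value of joint each of lid_knob, lid_bar below 0.05 rad and distance of each of mug, bowl, jar, can, spatula, rolling_pin from where it was at the start of the episode below 0.04 m); the robot touches nothing.
It fails at once if a wrong lid is opened (value of joint any of lid_knob, lid_bar above 0.15 rad).
It fails at once if the press is dropped: let go with its underside more than 70 mm above the table (height (world z) of press above 0.07 m and contact force between the fingers and press below 0.01 N).
It fails at once if the press is tipped over (angle between press's own z axis and vertical above 0.8 rad).
It fails at once if a bystander is knocked away (distance of any of mug, bowl, jar, can, spatula, rolling_pin from where it was at the start of the episode above 0.08 m).
It also fails if it takes over 72 s, if anything falls off the work surface, if the arm or the gripper's body presses on something with over 40 N, if the wrist force passes 120 N, or if a joint passes its speed limit or range.

## Robot

A 6-joint arm with a two-finger parallel gripper is mounted at the origin on the work surface. World frame = base frame: x ahead of the robot, y to its left, z up, the work surface at z = 0. Lengths are in mm, angles in rad, forces in N, time in s.
With the tool pointing down it reaches from about 350 to 875 mm from the base axis. Payload 4.2 kg.
Tool frame: the origin (TCP) lies at the very end of the fingers, on their centre line; the grasp point (between the pads) lies 19 mm behind it; z points along the fingers, y is the line along which they close (so a half turn about z gives the same grasp; the last joint's range is limited). The gripper opens to 85 mm and grips with 20 to 120 N. Pads are 22 mm wide; open, the fingers measure 114 mm over their backs; the gripper's body (76 mm by 85 mm) begins 54 mm behind the grasp point. The pads swing forward as they close: fully open they stand 13 mm farther back than shut.
Start: joints at [-0.847, 0.385, 0.008, 0, -1.194, -0.259], TCP at [280.164, -558.666, 231.312] pointing down, gripper open.
Joint ranges: [-3.14, 3.14], [-1.21, 2.06], [-1.07, 1.41], [-3.16, 2.05], [-2.99, -0.16], [-3.1, 3.1]. Speed limits (rad/s): [2.79, 2.79, 3.14, 3.14, 3.14, 3.14].

## Interface

Orientations are given as a unit quaternion [x, y, z, w].
In Python, from bench import arm gives the robot as it stands.
- The arm moves only by the tool servo_tool, never from a script. Its argument "rows" is a list that holds one entry, the list of rows, each a list of 7 numbers: the finger opening in mm, from 0 to 85.4, then the shift along the tool's x, y, z in mm, then the turn, a rotation vector about the tool's x, y, z in rad. A call has 1 to 10 rows; each row is the pose to reach, as a shift and turn from the pose commanded when the call began, along the tool's axes at that moment; what a row does not reach only later rows make up. A row lasts 1/8 s, in which the tool goes at most 62.5 mm and 10.7 degrees, less where a joint would pass 70% of its speed; a pose out of reach is approached as far as the arm can. A call with a gripper value outside its range is refused whole. The fingers move at their own pace and stop on an object; the grip force is fixed at half the most. Time passes only in rows, so rows that repeat a pose let the fingers close. It gives the time, the measured TCP pose, the force, the opening and the grip force at its end, in the units of the state.
- arm.read_state(): the state, without advancing time (a new reading comes with each control period).
- arm.get_image(name): name is "scene" or "top" or "wrist"; returns the picture (480x640x3 uint8, red, green, blue); there is no depth.
- arm.camera_params(name): a dict with "intrinsics" (3x3 intrinsics, pixels), "R" (3x3) and "t" (3): a world point X has camera coordinates R X + t. Camera axes: x right, y down, z forward; pixel columns grow to the right and rows downward; lengths in mm; the calibration is good to about 2 mm. A picture is of the moment at which its call begins: read the wrist's pose just before it. camera_params takes no time and is no camera call; for the wrist camera it gives the pose at the moment of the call.
- arm.job_done(): hands the job in; it is judged then, once.
The state is a dict: "clock": time; "joints": joint angles; "joint_vel": joint speeds; "joint_efforts": joint torques, N m; "position": TCP position; "ee_rot": TCP orientation; "contact_force": force on the tool from outside, world axes, zero at the start; "wrist_torque": the same for the moment, N m; "gripper_width": finger opening in mm; "grasp_force": force on a finger pad.
Only numpy, scipy, OpenCV 4.12 (cv2) and the standard library are available. Lean on these libraries where they do the work, as an engineer would, in place of code of your own. Each camera call takes 0.05 s, during which the arm holds its last target. There are 200 camera calls.

## Working session

There is one attempt and no reset: what is moved stays moved. The work goes in short steps, Python scripts to look and compute and a tool call to move; the robot and the scene stay as the last step left them, time stands still between calls to the robot, and variables do not carry over. Pictures are saved under pics/ and viewed, at most 10 in all, crops included, and the job is handed in when it is done.

Besides the shell and the picture viewer there is one more tool, called after "Request:" by a JSON object that holds its "method" and its "body". servo_tool: Moves the arm, as the interface text tells. Its arguments: {"type":"object","properties":{"rows":{"type":"array"}},"required":["rows"]}

```bash
mkdir -p pics; ls; python3 - <<'E'
from bench import arm
import cv2,numpy as np
np.set_printoptions(precision=4,suppress=True)
for n in("scene","top"):
    cv2.imwrite(f"pics/{n}0.png",arm.get_image(n)[:,:,::-1])
    p=arm.camera_params(n);print(n,p)
print(arm.read_state())
E
```

```text
pics
scene {'intrinsics': array([[584.4985,   0.    , 322.7537],
       [  0.    , 584.4985, 235.2051],
       [  0.    ,   0.    ,   1.    ]]), 'R': array([[ 0.0267,  0.9996,  0.0135],
       [ 0.5372, -0.003 , -0.8434],
       [-0.843 ,  0.0298, -0.5371]]), 't': array([  -9.2121, -204.7964, 2197.3584])}
top {'intrinsics': array([[549.0701,   0.    , 327.466 ],
       [  0.    , 549.0701, 235.8122],
       [  0.    ,   0.    ,   1.    ]]), 'R': array([[-0.0247, -0.9997,  0.0038],
       [-0.9896,  0.0239, -0.1419],
       [ 0.1418, -0.0072, -0.9899]]), 't': array([ -14.2994,  541.8235, 1494.3183])}
{'clock': 0.1, 'joints': array([-0.8474,  0.3855,  0.0068, -0.0004, -1.194 , -0.2586]), 'joint_vel': array([-0.0006, -0.0018,  0.0026,  0.0002,  0.0009,  0.0017]), 'joint_efforts': array([ -0.0005, -39.3319,  18.893 ,   4.1979,  -0.0026,  -0.    ]), 'position': array([ 279.9205, -558.237 ,  230.3448]), 'ee_rot': array([-0.2302,  0.9731,  0.0009, -0.0003]), 'contact_force': array([-0.3196, -0.4759, -0.9952]), 'wrist_torque': array([ 0.0105, -0.0061,  0.0621]), 'grasp_force': 0.0, 'gripper_width': 84.85979140010937}
```

View pics/top0.png

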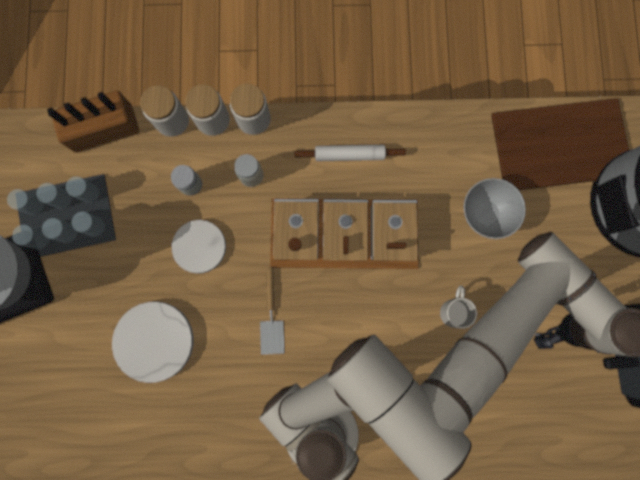

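View pics/scene0.png

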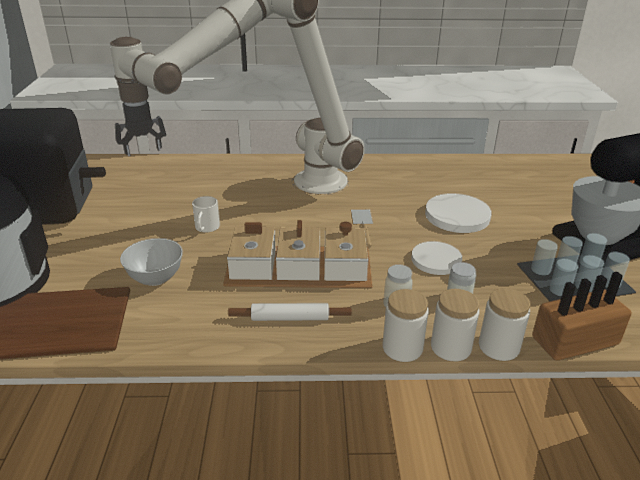

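The top view shows the wanted ridge box in the middle, with its ridge at about (346,244) and its vent at (346,222). The neighbours are the knob box at (295,244) and the bar box at (397,245). The smaller white disc at (198,247) is the slab. Next I'll measure these.

```bash
cat > h.py <<'E'
from bench import arm
import cv2,numpy as np
np.set_printoptions(precision=3,suppress=True)
def ray(p,uv,z):
    K,R,t=p["intrinsics"],np.array(p["R"]),np.array(p["t"])
    c=-R.T@t; d=R.T@np.linalg.inv(K)@np.array([uv[0],uv[1],1.])
    return c+d*(z-c[2])/d[2]
def px(p,X):
    q=p["intrinsics"]@(np.array(p["R"])@np.array(X,float)+p["t"]);return q[:2]/q[2]
def blobs(mask,amin):
    n,l,s,c=cv2.connectedComponentsWithStats(mask.astype(np.uint8))
    return [(s[i],c[i],l==i) for i in range(1,n) if s[i][4]>=amin]
E
python3 - <<'E'
from h import *
im=cv2.imread("pics/top0.png");p=arm.camera_params("top")
hsv=cv2.cvtColor(im,cv2.COLOR_BGR2HSV);H,S,V=cv2.split(hsv)
print("slab")
for s,c,m in blobs((S<40)&(V>130),300):
    if 100<c[0]<240 and 200<c[1]<400:
        cnt=max(cv2.findContours(m.astype(np.uint8),0,1)[0],key=cv2.contourArea);e=cv2.fitEllipse(cnt);print(s,c,e,ray(p,c,20))
roi=np.zeros(S.shape,bool);roi[203:258,272:418]=1
print("dark")
for s,c,m in blobs(roi&(V<85)&(S>60),15): 
    print(s,c,ray(p,c,121))
    ys,xs=np.where(m);d=np.c_[xs,ys].astype(float);w=np.linalg.eigh(np.cov(d.T));print(w)
print("grey")
for s,c,m in blobs(roi&(S<60),15): print(s,c,ray(p,c,92),ray(p,c,100))
cv2.imwrite("pics/c1.png",cv2.resize(im[185:280,262:428],None,fx=4.8,fy=4.8,interpolation=cv2.INTER_CUBIC))
E
```

```text
slab
[ 172  220   53   53 2055] [198.902 247.025] ((198.73577880859375, 246.87974548339844), (48.00380325317383, 53.69074630737305), 43.04185485839844) [520.835 335.017  20.   ]
[ 112  302   79   80 4945] [151.365 341.759] ((151.36398315429688, 341.7535095214844), (76.43897247314453, 80.50865173339844), 33.60477828979492) [261.737 463.209  20.   ]
dark
[318 203   4  15  35] [319.857 210.229] [598.687  -8.384 121.   ]
EighResult(eigenvalues=array([ 0.793, 15.867]), eigenvectors=array([[-0.999, -0.051],
       [-0.051,  0.999]]))
[368 203   4  52 127] [369.598 227.047] [ 550.264 -138.995  121.   ]
EighResult(eigenvalues=array([  0.762, 242.701]), eigenvectors=array([[-1.   ,  0.004],
       [ 0.004,  1.   ]]))
[317 228   5  27  69] [319.377 239.986] [518.919  -5.306 121.   ]
EighResult(eigenvalues=array([ 1.09 , 52.928]), eigenvectors=array([[-1.   , -0.005],
       [-0.005,  1.   ]]))
[344 237   5  17  81] [345.963 244.815] [504.391 -75.038 121.   ]
EighResult(eigenvalues=array([ 1.938, 22.475]), eigenvectors=array([[-0.999, -0.033],
       [-0.033,  0.999]]))
[289 239  13  12 119] [295.134 244.168] [509.346  58.782 121.   ]
EighResult(eigenvalues=array([ 8.994, 10.214]), eigenvectors=array([[-0.226, -0.974],
       [-0.974,  0.226]]))
[387 242  20   7 108] [396.602 244.935] [ 500.844 -208.466  121.   ]
EighResult(eigenvalues=array([ 2.704, 28.309]), eigenvectors=array([[-0.11 , -0.994],
       [-0.994,  0.11 ]]))
grey
[371 207   2  21  29] [371.586 217.414] [ 581.105 -147.793   92.   ] [ 579.7   -147.075  100.   ]
[289 214  14  14 156] [295.353 220.564] [577.409  58.662  92.   ] [576.024  58.252 100.   ]
[339 214  14  15 151] [345.099 221.159] [572.548 -75.785  92.   ] [571.189 -75.461 100.   ]
[388 215  14  14 158] [394.778 221.576] [ 568.176 -210.122   92.   ] [ 566.842 -209.063  100.   ]
```

View pics/c1.png

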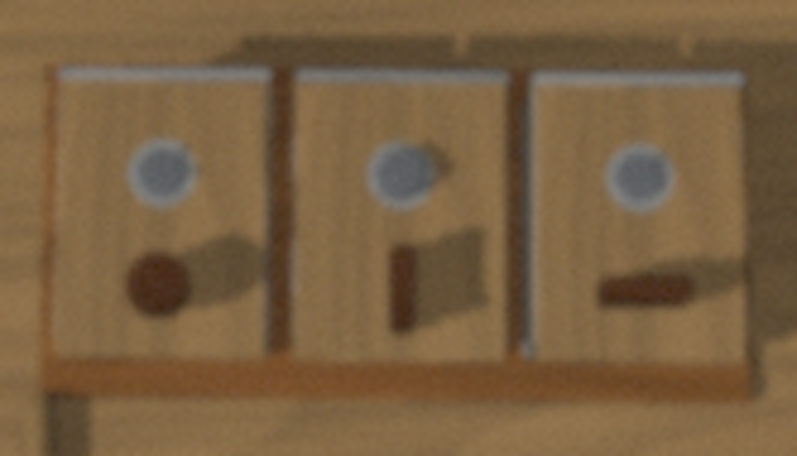

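The crop confirms the front-to-back ridge on the middle lid and its proud vent. I'll go above it and refine with the wrist camera.

```bash
cat >> h.py <<'E'
from scipy.spatial.transform import Rotation as Ro
PSI=-0.034
def rot(tilt=0,psi=PSI):  # tool down, y along lid y; +tilt = lid-opening sense
    return Ro.from_euler("z",psi)*Ro.from_euler("y",tilt)*Ro.from_quat([0,1,0,0])
def rel(tgt,R,cur=None):
    s=arm.read_state(); p0,R0=(s["position"],Ro.from_quat(s["ee_rot"])) if cur is None else cur
    return np.r_[R0.inv().apply(np.array(tgt)-p0),(R0.inv()*R).as_rotvec()]
E
python3 - <<'E'
from h import *
print(rel([490,-74,260],rot()))
im=cv2.imread("pics/scene0.png");p=arm.camera_params("scene")
H,S,V=cv2.split(cv2.cvtColor(im,cv2.COLOR_BGR2HSV))
m=(S<50)&(V>120);m[:235]=0;m[275:]=0;m[:,:405]=0;m[:,470:]=0
for s,c,b in blobs(m,100): print(s,c,ray(p,c,20))
print([px(p,[521+75*np.cos(a),335+75*np.sin(a),20]) for a in (0,1.57,3.14,4.71)])
E
```

```text
[-404.779  338.834  -29.042    0.002   -0.001    0.499]
[ 412  241   58   34 1477] [439.043 258.466] [543.335 340.494  20.   ]
[array([440.693, 268.845]), array([460.546, 254.146]), array([431.252, 240.638]), array([410.953, 254.3  ])]
```

Request:
{"method": "servo_tool", "body": {"rows": [[[45,-405,339,-29,0,0,0.5],[45,-405,339,-29,0,0,0.5],[45,-405,339,-29,0,0,0.5],[45,-405,339,-29,0,0,0.5],[45,-405,339,-29,0,0,0.5],[45,-405,339,-29,0,0,0.5],[45,-405,339,-29,0,0,0.5],[45,-405,339,-29,0,0,0.5],[45,-405,339,-29,0,0,0.5],[45,-405,339,-29,0,0,0.5]]]}}

```text
clock: 1.35
position: [490.9, -72.0, 259.9]
ee_rot: [0.016, 1.0, 0.0, -0.0]
contact_force: [0.1, -0.7, -0.2]
gripper_width: 44.6
grasp_force: 0.0
```

```bash
python3 - <<'E'
from h import *
s=arm.read_state();p=arm.camera_params("wrist");im=arm.get_image("wrist")[:,:,::-1]
cv2.imwrite("pics/w1.png",im);print(s["clock"],s["position"],s["ee_rot"],s["joints"],s["joint_vel"])
import pickle;pickle.dump(p,open("w1.pkl","wb"))
print(px(p,[504,-74,121]),px(p,[572,-75.6,100]))
E
```

```text
1.35 [490.884 -71.984 259.943] [ 0.016  1.     0.    -0.   ] [ 0.182  0.143 -0.251 -0.    -1.177 -1.784] [-0.049 -0.011 -0.023  0.002 -0.007  0.016]
[317.632 238.031] [318.4   304.272]
```

View pics/w1.png

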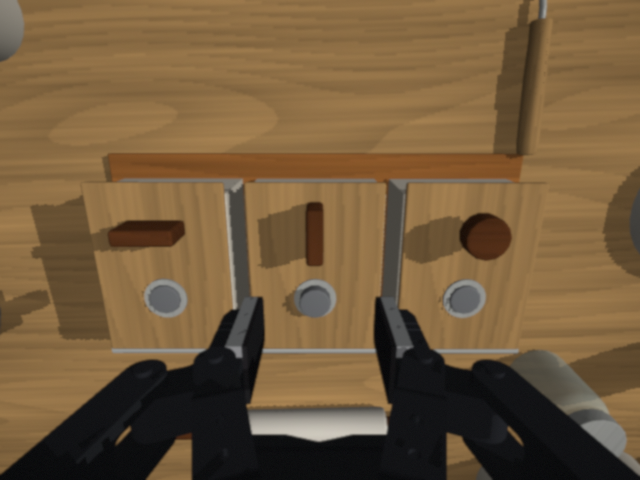

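Wrist view: the ridge spans about (315,203)–(315,265), the vent is at (315,300), and the lids are square to the image. Next I'll compute their positions.

```bash
python3 - <<'E'
from h import *
import pickle;p=pickle.load(open("w1.pkl","rb"));im=cv2.imread("pics/w1.png")
H,S,V=cv2.split(cv2.cvtColor(im,cv2.COLOR_BGR2HSV))
roi=np.zeros(S.shape,bool);roi[190:340,80:550]=1
print("dark")
for s,c,m in blobs(roi&(V<100)&(S>140),300):
    if s[3]<80: print(s,c,ray(p,c,121))
print("grey")
for s,c,m in blobs(roi&(S<60)&(V<150),300):
    if s[2]<50:
        print(s,c,ray(p,c,92),ray(p,c,100))
print(ray(p,(110,353),81),ray(p,(519,351),81), ray(p,(247,183),87),ray(p,(386,183),87))
s=arm.read_state();print(s["position"])
E
```

```text
dark
[ 305  202   18   64 1084] [313.892 233.6  ] [500.346 -76.736 121.   ]
[ 459  213   52   47 1868] [484.8   236.015] [506.427  53.779 121.   ]
[ 107  220   78   27 1825] [146.241 233.438] [ 496.163 -204.537  121.   ]
grey
[ 215  190   48  150 3153] [240.426 280.969] [ 551.279 -143.379   92.   ] [ 547.627 -141.488  100.   ]
[ 376  190   48  150 3171] [394.312 278.239] [552.94  -8.53  92.  ] [549.245 -10.124 100.   ]
[ 144  279   43   38 1281] [165.312 297.668] [ 565.402 -211.785   92.   ] [ 561.385 -208.126  100.   ]
[ 294  279   42   38 1252] [314.746 297.941] [569.892 -78.794  92.   ] [565.759 -78.573 100.   ]
[ 443  279   43   39 1279] [464.027 298.213] [574.38   54.134  92.   ] [570.131  50.92  100.   ]
[ 628.664 -279.823   81.   ] [638.983 116.715  81.   ] [ 465.999 -130.787   87.   ] [469.611 -16.887  87.   ]
[490.2   -73.138 259.836]
```

```bash
python3 - <<'E'
from h import *
print(rel([504.5,-75.5,92],rot()))
E
```

```text
[-14.563  -1.884 167.82   -0.     -0.001   0.001]
```

Request:
{"method": "servo_tool", "body": {"rows": [[[45,-14.5,-2,60,0,0,0],[45,-14.5,-2,110,0,0,0],[45,-14.5,-2,145,0,0,0],[45,-14.5,-2,160,0,0,0],[45,-14.5,-2,167,0,0,0],[45,-14.5,-2,167,0,0,0],[5,-14.5,-2,167,0,0,0],[5,-14.5,-2,167,0,0,0],[5,-14.5,-2,167,0,0,0],[5,-14.5,-2,167,0,0,0]]]}}

```text
clock: 2.65
position: [505.4, -76.1, 94.5]
ee_rot: [0.017, 1.0, 0.0, 0.001]
contact_force: [-2.2, 3.5, 5.6]
gripper_width: 13.1
grasp_force: 61.0
```

```bash
cat >> h.py <<'E'
def arc(H,ths,th0=0.):
    """rows for rotating the tool rigidly about the hinge H by th (from th0), in present tool axes"""
    s=arm.read_state(); p0,R0=s["position"],Ro.from_quat(s["ee_rot"]); ax=np.array([-np.sin(PSI),np.cos(PSI),0])
    for t in ths:
        Q=Ro.from_rotvec(ax*(t-th0)); print(round(t,2),np.r_[R0.inv().apply(np.array(H)+Q.apply(p0-H)-p0),R0.inv().apply(ax*(t-th0))])
E
python3 - <<'E'
from h import *
print(arm.read_state()["position"]); arc([626.5,-79.4,81],np.arange(1,11)*.1)
E
```

```text
[505.369 -76.066  94.548]
0.1 [ -1.983   0.007 -12.025   0.      0.1     0.   ]
0.2 [ -5.157   0.014 -23.793   0.      0.2     0.   ]
0.3 [ -9.49    0.021 -35.184   0.      0.3     0.   ]
0.4 [-14.939   0.029 -46.087   0.      0.4     0.   ]
0.5 [-21.448   0.037 -56.39    0.      0.5     0.   ]
0.6 [-28.954   0.045 -65.993   0.      0.6     0.   ]
0.7 [-37.381   0.052 -74.798   0.      0.7     0.   ]
0.8 [-46.645   0.06  -82.718   0.      0.8     0.   ]
0.9 [-56.653   0.067 -89.673   0.      0.9     0.   ]
1.0 [-67.306   0.074 -95.595   0.      1.      0.001]
```

Request:
{"method": "servo_tool", "body": {"rows": [[[5,-2,0,-12,0,0.1,0],[5,-5.2,0,-23.8,0,0.2,0],[5,-9.5,0,-35.2,0,0.3,0],[5,-15,0,-46.1,0,0.4,0],[5,-21.4,0,-56.4,0,0.5,0],[5,-21.4,0,-56.4,0,0.5,0]]]}}

```text
clock: 3.4
position: [526.4, -76.8, 151.2]
ee_rot: [0.017, 0.968, 0.004, -0.249]
contact_force: [-3.2, 4.7, 8.6]
gripper_width: 12.8
grasp_force: 61.4
```

```bash
python3 - <<'E'
from h import *
s=arm.read_state();print(s["position"],s["joints"],(Ro.from_quat(s["ee_rot"])*rot().inv()).as_rotvec()); arc([626.5,-79.4,81],[.1,.2,.3,.4,.47,.5])
E
```

```text
[526.398 -76.753 151.196] [ 0.117  0.56   0.019 -0.073 -1.528 -1.7  ] [ 0.018  0.503 -0.   ]
0.1 [ -1.926   0.006 -12.071   0.      0.1     0.   ]
0.2 [ -5.047   0.012 -23.89    0.      0.2     0.   ]
0.3 [ -9.332   0.019 -35.338   0.      0.3     0.   ]
0.4 [-14.739   0.024 -46.3     0.      0.4     0.   ]
0.47 [-19.162   0.028 -53.627   0.      0.47    0.   ]
0.5 [-21.213   0.03  -56.669   0.      0.5     0.   ]
```

Request:
{"method": "servo_tool", "body": {"rows": [[[5,-2,0,-12,0,0.1,0],[5,-5.1,0,-23.9,0,0.2,0],[5,-9.4,0,-35.3,0,0.3,0],[5,-14.8,0,-46.3,0,0.4,0],[5,-21.3,0,-56.7,0,0.5,0],[5,-21.3,0,-56.7,0,0.5,0],[5,-21.3,0,-56.7,0,0.5,0]]]}}

```text
clock: 4.28
position: [571.8, -78.3, 190.8]
ee_rot: [0.015, 0.877, 0.008, -0.48]
contact_force: [-0.4, 4.0, 6.0]
gripper_width: 13.2
grasp_force: 61.1
```

```bash
python3 - <<'E'
from h import *
s=arm.read_state();print(s["position"],s["ee_rot"],s["joints"],(Ro.from_quat(s["ee_rot"])*rot().inv()).as_rotvec())
E
```

```text
[571.805 -78.277 190.821] [ 0.015  0.877  0.008 -0.48 ] [ 0.088  0.861  0.475 -0.125 -2.179 -1.708] [0.034 1.002 0.   ]
```

Request:
{"method": "servo_tool", "body": {"rows": [[[45,0,0,0,0,0,0],[45,0,0,0,0,0,0],[45,0,0,-20,0,0,0],[45,0,0,-60,0,0,0],[45,0,0,-90,0,0,0]]]}}

```text
clock: 4.9
position: [648.3, -82.1, 238.5]
ee_rot: [0.016, 0.878, 0.008, -0.479]
contact_force: [1.3, 0.1, -0.5]
gripper_width: 45.0
grasp_force: 0.0
```

```bash
python3 - <<'E'
from h import *
s=arm.read_state();print(s["position"])
print(rel([600,-76,350],rot(.4)));print(rel([450,-75,300],rot(-.3)));print(rel([400,-73,260],rot(-.6)))
E
```

```text
[648.339 -82.082 238.493]
[120.036   4.302 -19.498   0.001  -0.599  -0.002]
[159.078  -0.025 133.663   0.     -1.299  -0.002]
[152.499   0.209 197.386  -0.     -1.599  -0.002]
```

Request:
{"method": "servo_tool", "body": {"rows": [[[45,60,2,-10,0,-0.18,0],[45,120,4,-20,0,-0.36,0],[45,120,4,-20,0,-0.54,0],[45,120,4,-20,0,-0.6,0],[45,145,2,30,0,-0.8,0],[45,155,1,80,0,-1,0],[45,159,0,134,0,-1.2,0],[45,152,0,197,0,-1.4,0],[45,152,0,197,0,-1.6,0],[45,152,0,197,0,-1.6,0]]]}}

```text
clock: 6.15
position: [397.3, -72.4, 258.7]
ee_rot: [0.016, 0.955, -0.004, 0.298]
contact_force: [0.2, -2.0, 1.5]
gripper_width: 45.1
grasp_force: 0.0
```

```bash
python3 - <<'E'
from h import *
import pickle
s=arm.read_state();p=arm.camera_params("wrist");im=arm.get_image("wrist")[:,:,::-1]
cv2.imwrite("pics/w2.png",im);print(s["clock"],s["position"],s["joints"],s["joint_vel"])
pickle.dump(p,open("w2.pkl","wb"));cv2.imwrite("pics/t2.png",arm.get_image("top")[:,:,::-1])
E
```

```text
6.15 [397.308 -72.417 258.682] [ 0.33  -0.347 -0.991  0.534 -0.404 -2.371] [-0.139 -0.385 -1.117  1.805  1.531 -1.578]
```

View pics/w2.png

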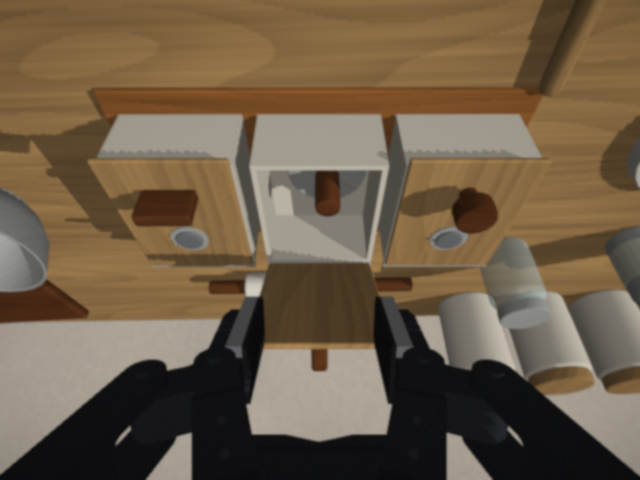

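Wrist view 2: the lid stands open. The stem shows at (327,172–215), and its top circle is centred near (327,204). The press sits close to the front wall.

```bash
python3 - <<'E'
from h import *
import pickle
p=pickle.load(open("w2.pkl","rb"));im=cv2.imread("pics/w2.png")
H,S,V=cv2.split(cv2.cvtColor(im,cv2.COLOR_BGR2HSV))
m=(V<110)&(S>130);m[:160]=0;m[225:]=0;m[:,:290]=0;m[:,365:]=0
for s,c,b in blobs(m,200):
    print(s,c)
    for r in range(170,220,5):
        x=np.where(b[r])[0]; print(r,x.min() if len(x) else 0,x.max() if len(x) else 0,end="; ")
for uv in [(327,200),(327,204),(327,214.5),(314,203),(340,203)]: print(uv,ray(p,uv,78))
print(ray(p,(247+9,167),81),ray(p,(386,167),81),"front rim")
for X in ([-150,0,81],[-145,0,81],[-145,0,13],[-5,0,13]):
    print(px(p,Ro.from_euler("z",PSI).apply(X)+[626.5,-79.4,0]))
s=arm.read_state();print(s["position"],s["joints"],s["joint_vel"])
E
```

```text
[316 172  23  43 913] [327.145 192.77 ]
170 0 0; 175 317 337; 180 317 337; 185 317 337; 190 317 338; 195 317 338; 200 317 338; 205 316 338; 210 317 337; 215 0 0; (327, 200) [524.579 -69.087  78.   ]
(327, 204) [530.312 -69.177  78.   ]
(327, 214.5) [546.057 -69.424  78.   ]
(314, 203) [528.428 -81.727  78.   ]
(340, 203) [529.304 -56.579  78.   ]
[ 477.251 -129.476   81.   ] [481.109 -17.647  81.   ] front rim
[320.078 164.763]
[320.055 169.096]
[319.78  120.557]
[319.4   213.991]
[393.658 -75.193 254.221] [ 0.328 -0.345 -0.995  0.527 -0.411 -2.365] [-0.004  0.077  0.235 -0.129 -0.101  0.117]
```

```bash
python3 - <<'E'
from h import *
R=rot(-.55); z=R.apply([0,0,1]); T=np.array([532,-69.5,70])+19*z
print(T,rel(T-95*z,R),rel(T,R))
E
```

```text
[541.925 -69.838  53.802] [-14.847  10.918 153.959  -0.004   0.043   0.001] [-10.78   11.253 248.871  -0.004   0.043   0.001]
```

Request:
{"method": "servo_tool", "body": {"rows": [[[48,-7,5,60,0,0.02,0],[48,-15,9,110,0,0.04,0],[48,-15,9,145,0,0.04,0],[48,-15,9,154,0,0.04,0],[48,-15,9,154,0,0.04,0],[48,-15,9,154,0,0.04,0]]]}}

```text
clock: 7.0
position: [455.6, -48.0, 186.1]
ee_rot: [0.022, 0.967, -0.021, 0.252]
contact_force: [0.5, -0.2, 0.1]
gripper_width: 47.8
grasp_force: 0.0
```

```bash
python3 - <<'E'
from h import *
R=rot(-.55); z=R.apply([0,0,1]); T=np.array([532,-69.5,70])+19*z
s=arm.read_state();print(s["position"],s["joints"]);print(rel(T,R))
E
```

```text
[455.64  -48.031 186.113] [ 0.174 -0.078 -1.067  1.004 -0.161 -2.754]
[-11.203 -13.235 158.512  -0.035  -0.039  -0.002]
```

The arm ran into the j3 and j5 limits here. I'll fit a quick kinematic model from the recorded poses to choose a feasible tilt.

```bash
cat > kin.py <<'E'
from h import *
from scipy.optimize import least_squares
E=Ro.from_euler
def fk(q,P):
    h,L1,L2,e,Lt,d,a=P
    R=E("z",q[0]); p=R.apply([a,d,h])
    R=R*E("y",q[1]); p=p+R.apply([0,0,L1])
    R=R*E("y",-q[2]); p=p+R.apply([L2,0,e])   # forearm along x
    R=R*E("x",q[3])*E("y",-q[4])               # pitch: j5 negative -> down
    p=p+R.apply([Lt,0,0]); R=R*E("x",q[5])
    return p,R
D=[([-.8474,.3855,.0068,-.0004,-1.194,-.2586],[279.92,-558.24,230.34],[-.2302,.9731,.0009,-.0003]),
([.182,.143,-.251,0,-1.177,-1.784],[490.88,-71.98,259.94],[.016,1,0,0]),
([.117,.56,.019,-.073,-1.528,-1.7],[526.4,-76.75,151.2],[.017,.968,.004,-.249]),
([.088,.861,.475,-.125,-2.179,-1.708],[571.8,-78.28,190.82],[.015,.877,.008,-.48]),
([.174,-.078,-1.067,1.004,-.161,-2.754],[455.64,-48.03,186.11],[.022,.967,-.021,.252])]
P=least_squares(lambda P:np.concatenate([fk(q,P)[0]-p for q,p,_ in D]),[300,450,450,0,250,-160,0],loss="soft_l1").x
R6=[(fk(q,P)[1].inv()*Ro.from_quat(r)) for q,_,r in D]; RT=R6[1]
lo=np.array([-3.14,-1.21,-1.07,-3.16,-2.99,-3.1]);hi=np.array([3.14,2.06,1.41,2.05,-.16,3.1])
def ik(p,R,q0):
    f=lambda q:np.r_[(fk(q,P)[0]-p)/100,3*((fk(q,P)[1]*RT).inv()*R).as_rotvec()]
    r=least_squares(f,np.clip(q0,lo+.01,hi-.01),bounds=(lo,hi));return r.x,r.cost
E
python3 - <<'E'
from kin import *
print(P);print([np.round(fk(q,P)[0]-p,1) for q,p,_ in D]);print([(RT.inv()*r).magnitude().round(3) for r in R6])
q0=[.25,.2,-.8,.3,-.5,-2.1]
for t in (.35,.4,.45,.5,.55,.6):
    R=rot(-t);z=R.apply([0,0,1])
    for g in ([532,-69.5,70],[525,-69,145],[480,-67,200],[532,-69.5,150]):
        q,c=ik(np.array(g)+19*z,R,q0);print(t,g,q,round(c,4))
E
```

```text
[  34.365  564.676  207.617   60.729  311.171 -158.307  174.416]
[array([-0.5,  2.5, -4.2]), array([-0.1,  1.3, -1.5]), array([ 26.4, -40.5,  34.1]), array([  0.6, -62.1,  21.8]), array([-0.5, 10. , -0.2])]Traceback (most recent call last):
  File "<stdin>", line 2, in <module>
AttributeError: 'float' object has no attribute 'round'
```

```bash
sed -i 's/E("x",q\[3\])/E("x",S4*q[3])/; s/E("x",q\[5\])/E("x",S6*q[5])/; s/^E=Ro.from_euler/E=Ro.from_euler;S4,S6=-1,1/' kin.py
cat >> kin.py <<'E'
E
python3 - <<'E'
import kin
from kin import *
for a in(1,-1):
  for b in(1,-1):
    kin.S4,kin.S6=a,b
    r=least_squares(lambda P:np.concatenate([fk(q,P)[0]-p for q,p,_ in D]),[300,450,450,0,250,-160,0])
    R6=[(fk(q,r.x)[1].inv()*Ro.from_quat(o)) for q,_,o in D]
    print(a,b,r.x,r.cost,[round(float((R6[0].inv()*x).magnitude()),3) for x in R6]); print([np.round(fk(q,r.x)[0]-p,1) for q,p,_ in D])
E
```

```text
1 1 [  54.649  471.671  185.041   38.824  242.455 -140.331  221.627] 2550.233282681044 [0.0, 3.051, 2.891, 2.758, 2.996]
[array([  1.9,  26.9, -13.4]), array([  1.2,  19.9, -16.1]), array([ 23.6, -17.7,  28.6]), array([  3.3, -36.8,   6.8]), array([-10.5,  17.1,  -5.9])]
1 -1 [  54.649  471.671  185.041   38.824  242.455 -140.331  221.627] 2550.233282681044 [0.0, 0.001, 0.146, 0.25, 2.008]
[array([  1.9,  26.9, -13.4]), array([  1.2,  19.9, -16.1]), array([ 23.6, -17.7,  28.6]), array([  3.3, -36.8,   6.8]), array([-10.5,  17.1,  -5.9])]
-1 1 [  58.333  460.67   183.245   37.307  234.986 -144.181  226.43 ] 2745.7445686018896 [0.0, 3.052, 2.884, 2.9, 1.292]
[array([ -1.8,  25.7, -13.2]), array([  2.9,  16.3, -16.5]), array([20.2, 13.1, 29.2]), array([-0.2,  8.1,  6.6]), array([  1.2, -50.3,  -6. ])]
-1 -1 [  58.333  460.67   183.245   37.307  234.986 -144.181  226.43 ] 2745.7445686018896 [0.0, 0.001, 0.002, 0.001, 0.0]
[array([ -1.8,  25.7, -13.2]), array([  2.9,  16.3, -16.5]), array([20.2, 13.1, 29.2]), array([-0.2,  8.1,  6.6]), array([  1.2, -50.3,  -6. ])]
```

```bash
python3 - <<'E'
s=open("kin.py").read()
s=s.replace("S4,S6=-1,1","S4,S6=-1,-1").replace("h,L1,L2,e,Lt,d,a=P","h,L1,L2,e,Lt,d,a,dy,dz,f=P")
s=s.replace('R=R*E("x",S4*q[3])*E("y",-q[4])','R=R*E("x",S4*q[3]); p=p+R.apply([0,dy,dz]); R=R*E("y",-q[4])').replace("[Lt,0,0]","[Lt,0,f]")
s=s.replace("([.174,","([.328,-.345,-.995,.527,-.411,-2.365],[393.66,-75.19,254.22],[.016,.955,-.004,.298]),([.33,-.347,-.991,.534,-.404,-2.371],[397.31,-72.42,258.68],[.016,.955,-.004,.298]),\n([.174,")
s=s.replace("-160,0],","-80,0,-80,0,0],").replace(',loss="soft_l1"',"")
open("kin.py","w").write(s)
E
python3 - <<'E'
from kin import *
print(P);print([np.round(fk(q,P)[0]-p,1) for q,p,_ in D])
q0=[.25,.2,-.8,.3,-.5,-2.1]
for t in (.3,.4,.5,.6):
    R=rot(-t);z=R.apply([0,0,1])
    for g in ([532,-69.5,70],[525,-69,145],[480,-67,200]):
        q,c=ik(np.array(g)+19*z,R,q0);print(t,g,q,round(c,5))
E
```

```text
[ 160.145  564.936  420.737    0.115  297.785   -0.466    0.725 -159.356
   -0.065    0.173]
[array([-0. ,  0. , -0.1]), array([ 0.2, -0.2,  0.1]), array([-0.1, -0. ,  0. ]), array([-0. ,  0.1,  0. ]), array([-0.1, -0. , -0.2]), array([-0. ,  0.1,  0.1]), array([ 0.1, -0. ,  0. ])]
0.3 [532, -69.5, 70] [ 0.182  0.351 -0.78   0.402 -0.16  -2.173] 1e-05
0.3 [525, -69, 145] [ 0.211  0.218 -0.64   0.174 -0.427 -1.963] 0.0
0.3 [480, -67, 200] [ 0.243  0.064 -0.65   0.15  -0.573 -1.961] 0.0
0.4 [532, -69.5, 70] [ 0.172  0.342 -0.715  0.149 -0.16  -1.91 ] 0.02303
0.4 [525, -69, 145] [ 0.197  0.189 -0.792  0.425 -0.218 -2.2  ] 0.0
0.4 [480, -67, 200] [ 0.251  0.028 -0.762  0.279 -0.409 -2.091] 0.0
0.5 [532, -69.5, 70] [ 0.116  0.341 -0.613 -0.27  -0.16  -1.436] 0.06952
0.5 [525, -69, 145] [ 0.178  0.174 -0.798  0.386 -0.16  -2.141] 0.01775
0.5 [480, -67, 200] [ 0.2   -0.001 -0.927  0.622 -0.192 -2.389] 0.0
0.6 [532, -69.5, 70] [-0.104  0.351 -0.498 -1.147 -0.16  -0.375] 0.07453
0.6 [525, -69, 145] [ 0.148  0.175 -0.691 -0.043 -0.16  -1.68 ] 0.07172
0.6 [480, -67, 200] [ 0.186 -0.022 -0.924  0.585 -0.16  -2.337] 0.02369
```

```bash
python3 - <<'E'
from kin import *
q0=[.2,.35,-.7,.1,-.25,-1.9]
for psi in (-.034,.08,.18):
  for t in (.25,.28,.32,.36):
    R=rot(-t,psi);z=R.apply([0,0,1])
    for g in ([532,-69.5,71],[525,-69,145],[430,-67,180]):
        q,c=ik(np.array(g)+19*z,R,q0);print(psi,t,g[0],q,round(c,5))
s=arm.read_state();p=arm.camera_params("wrist");R=np.array(p["R"])
print("cam in tool",Ro.from_quat(s["ee_rot"]).inv().apply(-R.T@p["t"]-s["position"]))
E
```

```text
-0.034 0.25 532 [ 0.197  0.363 -0.679  0.199 -0.291 -1.985] 0.0
-0.034 0.25 525 [ 0.206  0.234 -0.587  0.121 -0.511 -1.909] 0.0
-0.034 0.25 430 [ 0.269  0.019 -0.743  0.136 -0.574 -1.979] 0.0
-0.034 0.28 532 [ 0.194  0.355 -0.73   0.288 -0.221 -2.071] 0.0
-0.034 0.28 525 [ 0.209  0.224 -0.618  0.15  -0.461 -1.939] 0.0
-0.034 0.28 430 [ 0.274  0.007 -0.774  0.167 -0.529 -2.011] 0.0
-0.034 0.32 532 [ 0.181  0.347 -0.771  0.366 -0.16  -2.137] 0.00102
-0.034 0.32 525 [ 0.212  0.212 -0.664  0.202 -0.391 -1.992] 0.0
-0.034 0.32 430 [ 0.28  -0.009 -0.817  0.217 -0.467 -2.063] 0.0
-0.034 0.36 532 [ 0.179  0.343 -0.747  0.272 -0.16  -2.04 ] 0.00861
-0.034 0.36 525 [ 0.211  0.201 -0.719  0.281 -0.313 -2.068] 0.0
-0.034 0.36 430 [ 0.282 -0.024 -0.866  0.285 -0.4   -2.13 ] 0.0
0.08 0.25 532 [ 0.186  0.365 -0.634  0.082 -0.324 -1.75 ] 0.0
0.08 0.25 525 [ 0.191  0.236 -0.559  0.054 -0.528 -1.724] 0.0
0.08 0.25 430 [ 0.249  0.022 -0.718  0.075 -0.586 -1.797] 0.0
0.08 0.28 532 [ 0.187  0.359 -0.665  0.111 -0.27  -1.779] 0.0
0.08 0.28 525 [ 0.192  0.227 -0.584  0.067 -0.483 -1.737] 0.0
0.08 0.28 430 
[... 508 characters left out ...]
 0.239 -0.533 -0.002 -0.548 -1.564] 0.0
0.18 0.25 430 [ 0.23   0.027 -0.693  0.022 -0.601 -1.636] 0.0
0.18 0.28 532 [ 0.171  0.362 -0.615 -0.008 -0.313 -1.554] 0.0
0.18 0.28 525 [ 0.175  0.231 -0.553 -0.003 -0.507 -1.563] 0.0
0.18 0.28 430 [ 0.231  0.016 -0.714  0.027 -0.562 -1.642] 0.0
0.18 0.32 532 [ 0.171  0.356 -0.641 -0.011 -0.255 -1.551] 0.0
0.18 0.32 525 [ 0.175  0.22  -0.579 -0.003 -0.452 -1.562] 0.0
0.18 0.32 430 [ 0.233  0.002 -0.741  0.034 -0.509 -1.65 ] 0.0
0.18 0.36 532 [ 0.171  0.35  -0.665 -0.016 -0.195 -1.545] 0.0
0.18 0.36 525 [ 0.175  0.21  -0.605 -0.004 -0.396 -1.561] 0.0
0.18 0.36 430 [ 0.234 -0.012 -0.77   0.044 -0.454 -1.66 ] 0.0
cam in tool [  81.495   -0.719 -141.698]
```

```bash
python3 - <<'E'
from h import *
R=rot(-.28); z=R.apply([0,0,1]); T=np.array([532,-69.5,71])+19*z
s=arm.read_state();print(s["position"],T-95*z,rel(T-95*z,R))
E
```

```text
[455.64  -48.031 186.113] [511.009 -68.786 144.04 ] [-28.351 -16.515  64.731  -0.035   0.231  -0.006]
```

Request:
{"method": "servo_tool", "body": {"rows": [[[48,-10,-10,10,-0.02,0.12,0],[48,-28,-16.5,40,-0.035,0.23,0],[48,-28,-16.5,65,-0.035,0.23,0],[48,-28,-16.5,65,-0.035,0.23,0],[48,-28,-16.5,65,-0.035,0.23,0],[48,-28,-16.5,65,-0.035,0.23,0]]]}}

```text
clock: 7.75
position: [509.0, -69.0, 143.4]
ee_rot: [0.02, 0.99, -0.002, 0.14]
contact_force: [0.0, 0.1, -0.3]
gripper_width: 48.0
grasp_force: 0.0
```

```bash
python3 - <<'E'
from h import *
R=rot(-.28); z=R.apply([0,0,1]); T=np.array([532,-69.5,71])+19*z
s=arm.read_state();print(s["position"],s["joints"],rel(T,R))
p=arm.camera_params("wrist");im=arm.get_image("wrist")[:,:,::-1].copy()
H,S,V=cv2.split(cv2.cvtColor(im,cv2.COLOR_BGR2HSV))
print([px(p,[532,-69.5,78]),px(p,[545,-69.5,78]),px(p,[519,-69.5,78]),px(p,[532,-56.5,78]),px(p,[532,-82.5,78])])
cv2.imwrite("pics/w3.png",im)
E
```

```text
[508.967 -68.988 143.397] [ 0.221  0.165 -0.641  0.146 -0.497 -1.95 ] [-2.097  0.25  94.945  0.     0.    -0.005]
[array([320.54 , 261.349]), array([321.329, 278.241]), array([319.699, 243.327]), array([342.682, 260.635]), array([298.451, 262.061])]
```

View pics/w3.png

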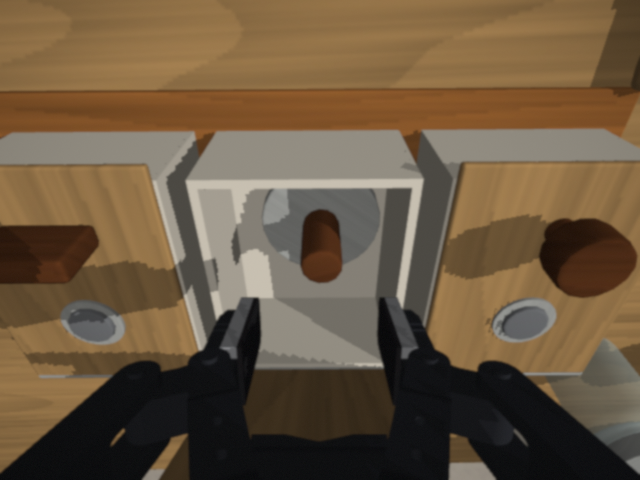

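Wrist view 3: the stem top is centred at (321,264), 3 px from the prediction, so x is about 534. I'll descend and grip.

Request:
{"method": "servo_tool", "body": {"rows": [[[48,-4,0,30,0,0,0],[48,-4,0,60,0,0,0],[48,-4,0,80,0,0,0],[48,-4,0,94,0,0,0],[48,-4,0,94,0,0,0],[10,-4,0,94,0,0,0],[10,-4,0,94,0,0,0],[10,-4,0,94,0,0,0]]]}}

```text
clock: 8.8
position: [540.4, -69.3, 55.0]
ee_rot: [0.019, 0.99, -0.001, 0.14]
contact_force: [-4.1, 1.0, 6.8]
gripper_width: 23.9
grasp_force: 58.9
```

```bash
python3 - <<'E'
from h import *
s=arm.read_state();R=Ro.from_quat(s["ee_rot"]);print(s["position"],s["joints"],s["gripper_width"])
for d in ([0,0,4],[-7,.2,6],[-7,.2,30],[-8,.2,55],[-9,.2,80],[-60,2,85]): print(d,R.inv().apply(d))
E
```

```text
[540.367 -69.332  55.005] [ 0.194  0.354 -0.715  0.269 -0.234 -2.058] 23.90593577960945
[0, 0, 4] [-1.113  0.011 -3.842]
[-7, 0.2, 6] [ 5.057 -0.057 -7.711]
[-7, 0.2, 30] [ -1.619   0.009 -30.764]
[-8, 0.2, 55] [ -7.614   0.037 -55.055]
[-9, 0.2, 80] [-13.609   0.066 -79.346]
[-60, 2, 85] [ 34.018  -0.109 -98.345]
```

Request:
{"method": "servo_tool", "body": {"rows": [[[10,-1,0,-4,0,0,0],[10,5,0,-7.7,0,0,0],[10,1.7,0,-19,0,0,0],[10,-1.6,0,-31,0,0,0],[10,-4.6,0,-43,0,0,0],[10,-7.6,0,-55,0,0,0],[10,-10.6,0,-67,0,0,0],[10,-13.6,0,-79,0,0,0],[10,-13.6,0,-79,0,0,0]]]}}

```text
clock: 9.93
position: [531.9, -69.2, 134.4]
ee_rot: [0.02, 0.99, -0.001, 0.141]
contact_force: [1.4, -0.2, -5.2]
gripper_width: 24.2
grasp_force: 59.5
```

```bash
python3 - <<'E'
from kin import *
s=arm.read_state();print(s["position"],s["joints"],s["contact_force"])
off=s["position"]-np.array([525,-69,13+57+80]);print(off)
R=Ro.from_quat(s["ee_rot"]);print(R.inv().apply([-70,2,15]))
q=s["joints"]
# place: rotate about vertical too
for psi in (-.034,.3,.6):
  Rp=rot(-.28,psi);z=Rp.apply([0,0,1])
  for g in ([440,120,150],[521,335,150],[521,335,78]):
    qq,c=ik(np.array(g)+19*z,Rp,q);print(psi,g,qq,round(c,5))
E
```

```text
[531.899 -69.188 134.423] [ 0.208  0.215 -0.602  0.141 -0.483 -1.935] [ 1.404 -0.197 -5.158]
[  6.899  -0.188 -15.577]
[ 63.077  -0.71  -33.908]
-0.034 [440, 120, 150] [ 0.71   0.099 -0.86   0.452 -0.443 -2.708] 0.0
-0.034 [521, 335, 150] [ 0.917  0.375 -0.453  0.4   -0.616 -2.835] 0.0
-0.034 [521, 335, 78] [ 0.893  0.465 -0.575  0.572 -0.421 -3.009] 0.0
0.3 [440, 120, 150] [ 0.68   0.093 -0.807  0.253 -0.422 -2.168] 0.0
0.3 [521, 335, 150] [ 0.893  0.358 -0.449  0.3   -0.55  -2.402] 0.0
0.3 [521, 335, 78] [ 0.875  0.451 -0.574  0.463 -0.343 -2.566] 0.0
0.6 [440, 120, 150] [ 0.63   0.102 -0.713  0.018 -0.476 -1.614] 0.0
0.6 [521, 335, 150] [ 0.864  0.355 -0.399  0.138 -0.55  -1.942] 0.0
0.6 [521, 335, 78] [ 0.86   0.451 -0.495  0.203 -0.36  -2.011] 0.0
```

Request:
{"method": "servo_tool", "body": {"rows": [[[10,20,0,-15,0,0,0],[10,50,0,-35,0,0,0],[10,60,0,-70,0,0,0],[10,60,0,-85,0,0,0],[10,60,0,-85,0,0,0]]]}}

```text
clock: 10.55
position: [450.3, -66.1, 199.2]
ee_rot: [0.02, 0.99, -0.001, 0.141]
contact_force: [-1.0, 0.0, -4.6]
gripper_width: 24.4
grasp_force: 60.1
```

```bash
python3 - <<'E'
from h import *
s=arm.read_state();print(s["position"],s["grasp_force"])
u=np.array([np.cos(.6),np.sin(.6),0])
for T,psi in (([450,130,200],.28),([521,335,200],.6),([521,335,100],.6)):
    print(T,rel(np.array(T)+5.5*u,rot(-.28,psi)))
E
```

```text
[450.3   -66.144 199.215] 60.07043480873108
[450, 130, 200] [  3.442 199.264  -1.08   -0.085   0.003  -0.308]
[521, 335, 200] [-56.741 406.898  17.137  -0.174   0.003  -0.615]
[521, 335, 100] [-28.892 406.544 113.18   -0.174   0.003  -0.615]
```

Request:
{"method": "servo_tool", "body": {"rows": [[[10,1,50,0,-0.02,0,-0.08],[10,2,100,0,-0.04,0,-0.15],[10,3,150,-1,-0.06,0,-0.23],[10,3,199,-1,-0.085,0,-0.31],[10,-12,250,3,-0.11,0,-0.4],[10,-27,305,8,-0.13,0,-0.48],[10,-42,355,12,-0.155,0,-0.55],[10,-57,407,17,-0.174,0,-0.615],[10,-57,407,17,-0.174,0,-0.615],[10,-57,407,17,-0.174,0,-0.615]]]}}

```text
clock: 11.8
position: [524.7, 337.1, 195.9]
ee_rot: [-0.292, 0.946, 0.04, 0.131]
contact_force: [0.3, -0.2, -5.0]
gripper_width: 23.8
grasp_force: 60.6
```

```bash
python3 - <<'E'
from h import *
s=arm.read_state();print(s["position"],s["ee_rot"],s["grasp_force"],s["joints"])
u=np.array([np.cos(.6),np.sin(.6),0])
print(rel(np.array([521,335,66])+5.5*u,rot(-.28,.6)))
p=arm.camera_params("wrist");im=arm.get_image("wrist")[:,:,::-1].copy()
for a in np.arange(0,6.28,.3): cv2.circle(im,tuple(px(p,[521+75*np.cos(a),335+75*np.sin(a),20]).astype(int)),2,(0,0,255),-1)
cv2.imwrite("pics/w4.png",im)
E
```

```text
[524.749 337.126 195.876] [-0.292  0.946  0.04   0.131] 60.55721640586853 [ 0.864  0.285 -0.305  0.11  -0.718 -1.909]
[ 34.1     0.509 125.324  -0.001  -0.005  -0.001]
```

View pics/w4.png

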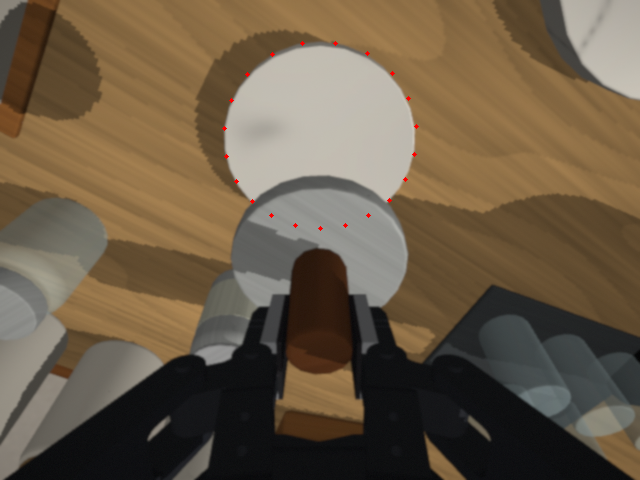

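Wrist view 4: the predicted slab outline (red dots) coincides with the slab, and the press is held upright. Lowering it now.

Request:
{"method": "servo_tool", "body": {"rows": [[[10,10,0,38,0,0,0],[10,20,0,75,0,0,0],[10,29,0,105,0,0,0],[10,33,0,121,0,0,0],[10,34,0,125,0,0,0],[10,34,0,125,0,0,0]]]}}

```text
clock: 12.6
position: [527.5, 338.8, 69.8]
ee_rot: [-0.292, 0.946, 0.041, 0.134]
contact_force: [-0.3, -1.0, -4.5]
gripper_width: 23.9
grasp_force: 60.5
```

```bash
python3 - <<'E'
from h import *
s=arm.read_state();print(s["position"],s["contact_force"],Ro.from_quat(s["ee_rot"]).inv().apply([0,0,-1]))
u=np.array([np.cos(.6),np.sin(.6),0])
print(rel(np.array([521,335,62])+5.5*u,rot(-.28,.6)))
E
```

```text
[527.514 338.778  69.814] [-0.258 -1.011 -4.486] [0.277 0.    0.961]
[ 4.099  0.562  6.949 -0.001  0.001 -0.   ]
```

Still hanging free, so I'll lower in small steps until the load transfers.

Request:
{"method": "servo_tool", "body": {"rows": [[[10,0.8,0,2.9,0,0,0],[10,1.4,0,4.8,0,0,0],[10,1.7,0,6,0,0,0],[10,1.7,0,6,0,0,0]]]}}

```text
clock: 13.1
position: [527.2, 339.1, 63.0]
ee_rot: [-0.293, 0.946, 0.041, 0.134]
contact_force: [0.5, 0.3, -4.7]
gripper_width: 24.0
grasp_force: 60.5
```

Request:
{"method": "servo_tool", "body": {"rows": [[[10,0.3,0,1,0,0,0],[10,0.6,0,2,0,0,0],[10,0.6,0,2,0,0,0]]]}}

```text
clock: 13.48
position: [527.4, 339.2, 62.1]
ee_rot: [-0.293, 0.946, 0.041, 0.134]
contact_force: [-3.7, -2.4, 4.0]
gripper_width: 24.2
grasp_force: 61.6
```

Contact (force flipped to +4 N). Release and back off along the tool axis.

Request:
{"method": "servo_tool", "body": {"rows": [[[50,0,0,0,0,0,0],[50,0,0,0,0,0,0],[50,0,0,0,0,0,0],[50,0,0,-15,0,0,0],[50,0,0,-45,0,0,0],[50,0,0,-90,0,0,0],[50,0,0,-140,0,0,0],[50,0,0,-140,0,0,0]]]}}

```text
clock: 14.48
position: [496.4, 318.9, 201.9]
ee_rot: [-0.293, 0.945, 0.044, 0.138]
contact_force: [0.2, 0.4, -0.2]
gripper_width: 49.9
grasp_force: 0.0
```

```bash
python3 - <<'E'
from h import *
s=arm.read_state();print(s["clock"],s["position"])
p=arm.camera_params("wrist");im=arm.get_image("wrist")[:,:,::-1].copy()
for r,z in((75,20),(42,34),(13,85)):
  for a in np.arange(0,6.28,.3): cv2.circle(im,tuple(px(p,[521+r*np.cos(a),335+r*np.sin(a),z]).astype(int)),1,(0,0,255),-1)
cv2.imwrite("pics/w5.png",im)
# closing: waypoints; tool vertical, fingers shut
for T,t,psi in (([600,-78,330],.0,-.034),):
    print(rel([450,130,320],rot(-.1,.3)),rel(T,rot(t,psi)))
E
```

```text
14.475 [496.437 318.865 201.866]
[ 103.576 -129.157 -156.969    0.059    0.185    0.295] [  94.55  -385.507 -165.151    0.092    0.276    0.629]
```

View pics/w5.png

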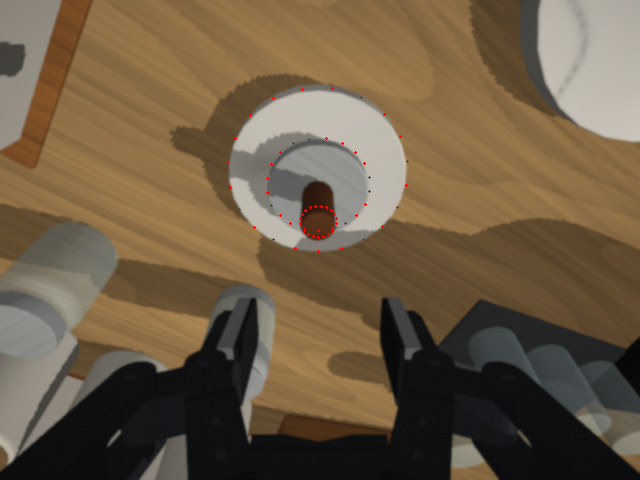

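Wrist view 5: the press stands upright at the slab's centre, matching the overlaid circles. Next I'll shut the lid by pushing on its ridge with closed fingers.

```bash
cat > lid.py <<'E'
from kin import *
Hg=np.array([626.5,-79.4,81])
def lp(th,r,n): return Hg+Ro.from_euler("z",PSI).apply([-r*np.cos(th)+n*np.sin(th),0,r*np.sin(th)+n*np.cos(th)])
E
python3 - <<'E'
from lid import *
print(rel([490,280,320],rot(-.1,.3)),rel([645,-80,330],rot(.4)))
q=[.15,.5,0,0,-1.4,-1.7]
for T,R in (([645,-80,330],rot(.4)),(lp(1.1,122,70),rot(.5)),(lp(1.,122,40),rot(.5)),(lp(0,122,40),rot(0))): print(T,ik(T,R,q))
E
```

```text
[  -9.297  -27.946 -123.559    0.059    0.185    0.295] [  59.996 -412.568 -155.018   -0.035    0.662    0.645]
[645, -80, 330] (array([ 0.1  ,  0.618,  0.601, -0.056, -1.95 , -1.714]), np.float64(1.9732952514646263e-25))
[633.542 -79.64  221.479] (array([ 0.097,  0.687,  0.437, -0.065, -1.817, -1.701]), np.float64(6.674726399784731e-24))
[594.261 -78.303 205.272] (array([ 0.104,  0.626,  0.283, -0.067, -1.724, -1.702]), np.float64(1.2276970148483019e-20))
[504.571 -75.253 121.   ] (array([ 0.171,  0.305, -0.424,  0.   , -0.842, -1.775]), np.float64(1.4722430684931581e-19))
```

Request:
{"method": "servo_tool", "body": {"rows": [[[0,-5,-14,-60,0.03,0.09,0.12],[0,-9,-28,-123,0.06,0.18,0.24],[0,0,-85,-128,0.05,0.26,0.3],[0,10,-140,-133,0.03,0.33,0.36],[0,20,-195,-138,0.02,0.4,0.42],[0,30,-250,-143,0,0.48,0.48],[0,40,-305,-147,-0.01,0.54,0.54],[0,50,-360,-151,-0.02,0.6,0.6],[0,60,-412,-155,-0.035,0.66,0.645],[0,60,-412,-155,-0.035,0.66,0.645]]]}}

```text
clock: 15.78
position: [645.9, -83.1, 322.0]
ee_rot: [0.02, 0.979, 0.002, -0.204]
contact_force: [-0.0, 0.8, -0.9]
gripper_width: -0.1
grasp_force: 0.0
```

```bash
python3 - <<'E'
from lid import *
s=arm.read_state();print(s["position"],s["joints"],s["gripper_width"],(Ro.from_quat(s["ee_rot"])*rot().inv()).as_rotvec())
print(rel(lp(1.1,122,75),rot(.5)),rel(lp(1.1,122,55),rot(.5)))
E
```

```text
[645.855 -83.142 321.951] [ 0.096  0.627  0.593 -0.054 -1.943 -1.717] -0.0956125439679279 [ 0.01   0.41  -0.007]
[-31.85    3.503  93.222  -0.002   0.09   -0.008] [-19.126   3.438 108.652  -0.002   0.09   -0.008]
```

Request:
{"method": "servo_tool", "body": {"rows": [[[0,-16,2,45,0,0.05,0],[0,-32,3.5,80,0,0.09,0],[0,-32,3.5,93,0,0.09,0],[0,-19,3.5,108,0,0.09,0],[0,-19,3.5,108,0,0.09,0]]]}}

```text
clock: 16.4
position: [619.4, -75.3, 222.7]
ee_rot: [0.017, 0.97, 0.002, -0.243]
contact_force: [-0.1, 0.1, 0.8]
gripper_width: 0.3
grasp_force: 0.0
```

```bash
python3 - <<'E'
from lid import *
s=arm.read_state();print(s["position"],s["contact_force"])
for th,n in ((1.05,42),(.95,40),(.85,40),(.75,40),(.65,40),(.55,40),(.45,40),(.35,40),(.25,40),(.15,40),(.05,40),(0,39)): print(th,rel(lp(th,122,n),rot(.5*th)))
E
```

```text
[619.352 -75.349 222.671] [-0.149  0.145  0.846]
1.05 [ 7.953 -3.716 21.202 -0.005  0.035 -0.001]
0.95 [18.459 -3.681 31.587 -0.005 -0.015 -0.001]
0.85 [26.987 -3.648 41.177 -0.005 -0.065 -0.001]
0.75 [34.515 -3.609 51.571 -0.005 -0.115 -0.001]
0.65 [40.969 -3.565 62.664 -0.005 -0.165 -0.001]
0.55 [46.282 -3.517 74.346 -0.005 -0.215 -0.001]
0.45 [50.403 -3.465 86.5   -0.005 -0.265 -0.001]
0.35 [53.289 -3.41  99.004 -0.005 -0.315 -0.001]
0.25 [ 54.913  -3.352 111.735  -0.005  -0.365  -0.   ]
0.15 [ 55.258  -3.292 124.564  -0.005  -0.415  -0.   ]
0.05 [ 54.32   -3.231 137.363  -0.005  -0.465  -0.   ]
0 [ 52.902  -3.195 144.594  -0.005  -0.49   -0.   ]
```

Request:
{"method": "servo_tool", "body": {"rows": [[[0,8,-3.7,21,0,0.03,0],[0,18.5,-3.7,31.6,0,-0.02,0],[0,27,-3.7,41.2,0,-0.07,0],[0,34.5,-3.6,51.6,0,-0.12,0],[0,41,-3.6,62.7,0,-0.17,0],[0,46.3,-3.5,74.3,0,-0.22,0],[0,50.4,-3.5,86.5,0,-0.27,0],[0,53.3,-3.4,99,0,-0.32,0],[0,55,-3.4,111.7,0,-0.37,0],[0,55.3,-3.3,124.5,0,-0.42,0]]]}}

```text
clock: 17.65
position: [514.3, -75.5, 139.7]
ee_rot: [0.016, 0.999, -0.002, -0.032]
contact_force: [1.0, -0.0, 1.0]
gripper_width: 0.0
grasp_force: 0.5
```

```bash
python3 - <<'E'
from lid import *
s=arm.read_state();print(s["position"],s["contact_force"])
for th,n in ((.1,40),(.05,40),(0,40),(0,39),(0,38)): print(th,rel(lp(th,122,n),rot(.5*th)))
E
```

```text
[514.257 -75.505 139.721] [ 0.978 -0.037  1.001]
0.1 [ 4.645 -0.041  7.053 -0.004 -0.014  0.001]
0.05 [ 6.712 -0.012 13.13  -0.004 -0.039  0.001]
0 [ 8.472  0.017 19.302 -0.004 -0.064  0.001]
0 [ 8.408  0.021 20.3   -0.004 -0.064  0.001]
0 [ 8.344  0.026 21.298 -0.004 -0.064  0.001]
```

Request:
{"method": "servo_tool", "body": {"rows": [[[0,4.6,0,7,0,-0.02,0],[0,6.7,0,13,0,-0.04,0],[0,8.5,0,18,0,-0.065,0],[0,8.5,0,20,0,-0.065,0],[0,8.5,0,20,0,-0.065,0]]]}}

```text
clock: 18.27
position: [503.5, -75.2, 121.0]
ee_rot: [0.016, 1.0, -0.002, -0.002]
contact_force: [-4.8, 2.2, 9.8]
gripper_width: 0.2
grasp_force: 4.8
```

```bash
python3 - <<'E'
from lid import *
s=arm.read_state();print(s["position"],s["contact_force"],s["joints"])
p=arm.camera_params("wrist");im=arm.get_image("wrist")[:,:,::-1].copy()
for y in (-59,59):
  for r in (150,160):
    c=Hg+Ro.from_euler("z",PSI).apply([-r,y,6]); c[2]=87; cv2.circle(im,tuple(px(p,c).astype(int)),2,(0,0,255),-1)
cv2.imwrite("pics/w6.png",im)
E
```

```text
[503.538 -75.203 120.99 ] [-4.784  2.207  9.795] [ 0.173  0.305 -0.425  0.005 -0.846 -1.78 ]
```

View pics/w6.png

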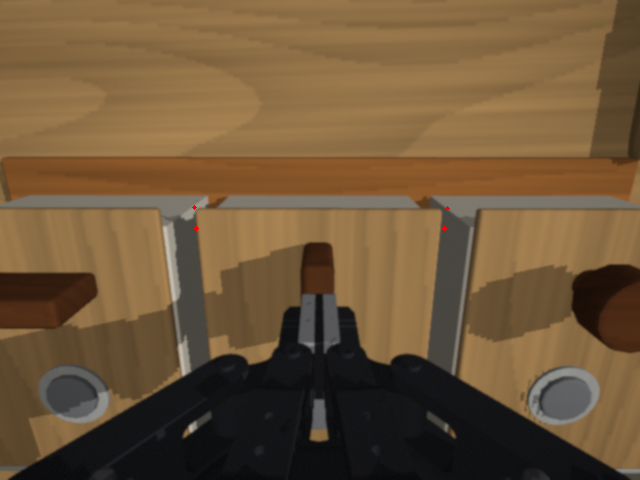

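Wrist view 6: the lid front edge (row 209) is level with its neighbours, so it is shut. Next is the vent.

```bash
python3 - <<'E'
from lid import *
print(rel(lp(0,122,60),rot()),rel(lp(0,55,32),rot()),rel(lp(0,55,20),rot()),rel(lp(0,55,11),rot()))
E
```

```text
[ -0.961  -0.116 -20.028  -0.005  -0.004   0.001] [-68.08   -0.073   7.687  -0.005  -0.004   0.001] [-68.131  -0.017  19.687  -0.005  -0.004   0.001] [-68.169   0.025  28.687  -0.005  -0.004   0.001]
```

Request:
{"method": "servo_tool", "body": {"rows": [[[0,0,0,-15,0,0,0],[0,-20,0,-20,0,0,0],[0,-68,0,-15,0,0,0],[0,-68,0,7,0,0,0],[0,-68,0,18,0,0,0],[0,-68,0,22,0,0,0],[0,-68,0,25,0,0,0],[0,-68,0,28,0,0,0],[0,-68,0,28,0,0,0]]]}}

```text
clock: 19.45
position: [570.9, -77.8, 92.0]
ee_rot: [0.017, 1.0, -0.002, -0.002]
contact_force: [-1.4, 1.0, 5.7]
gripper_width: 0.0
grasp_force: 2.7
```

Request:
{"method": "servo_tool", "body": {"rows": [[[0,0,0,1,0,0,0],[0,0,0,2,0,0,0],[0,0,0,2,0,0,0]]]}}

```text
clock: 19.82
position: [571.1, -77.9, 92.0]
ee_rot: [0.016, 1.0, -0.003, -0.002]
contact_force: [-5.1, 2.0, 15.9]
gripper_width: 0.3
grasp_force: 7.4
```

It bottomed out at z = 92 (5 mm proud) with 16 N. I'll retreat and verify.

Request:
{"method": "servo_tool", "body": {"rows": [[[0,0,0,-20,0,0,0],[0,0,0,-70,0,0,0],[0,0,0,-130,0,0,0],[0,50,0,-180,0,0,0],[0,110,0,-190,0,0,0],[0,110,0,-190,0,0,0],[0,110,0,-190,0,0,0]]]}}

```text
clock: 20.7
position: [461.6, -73.4, 279.5]
ee_rot: [0.017, 1.0, -0.002, -0.002]
contact_force: [0.4, -0.0, 0.7]
gripper_width: 0.2
grasp_force: 0.0
```

```bash
python3 - <<'E'
from lid import *
s=arm.read_state();print(s["position"],s["contact_force"],s["clock"])
im=arm.get_image("wrist")[:,:,::-1];sc=arm.get_image("scene")[:,:,::-1]
cv2.imwrite("pics/w7.png",np.hstack([cv2.resize(im,(400,300)),cv2.resize(sc[180:360,180:480],(400,300))]))
E
```

```text
[461.575 -73.376 279.497] [ 0.382 -0.04   0.688] 20.7
```

View pics/w7.png

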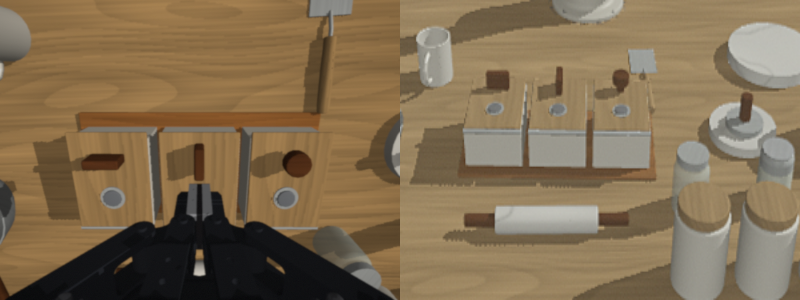

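All three lids are shut, the middle vent at about (558,110) is as low as its neighbours, and the press stands on the slab at (745,125). The robot is clear of everything.

```bash
python3 -c "
from bench import arm
print(arm.job_done())"
```

```text
the job is handed in; nothing more can be done
None
```

The job is handed in: the hand press stands upright at the middle of the smaller slab, the ridge lid is shut with its vent button fully in, and the other lids and objects were not touched; the simulator returned no verdict.

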